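Fit the tube carousel on the mixer's keyed drive hub and clamp it

ROBOT

A 6-joint arm with a two-finger parallel gripper is mounted at the origin on the work surface. World frame = base frame: x ahead of the robot, y to its left, z up, the work surface at z = 0. Lengths are in m, angles in rad, forces in N, time in s.
With the tool pointing down it reaches from about 0.3 to 0.775 m from the base axis. Payload 14.6 kg.
Tool frame: the origin (TCP) lies between the finger pads; the fingertips stand 11 mm ahead of it and the grasp point (between the pads) lies 8 mm behind it; y points along the fingers, z is the direction in which the jaws open and shut, and the axes are right-handed (so a half turn about y gives the same grasp; the last joint's range is limited). The gripper opens to 94 mm and grips with 3 to 60 N. Pads are 16 mm wide; open, the fingers measure 119 mm over their backs; the gripper's body (75 mm by 177 mm) begins 78 mm behind the grasp point.
Start: joints at [1.136, 0.3, 1.521, -0, 1.321, -0.067], TCP at [0.198, 0.513, 0.189] pointing down, gripper open.
Joint ranges: [-3.03, 3.03], [-0.79, 2.21], [0.23, 2.52], [-1.04, 4.18], [0, 3.07], [-2.55, 2.55]. Speed limits (rad/s): [2.22, 2.22, 2.57, 3.14, 3.14, 3.14].

INTERFACE

Orientations are given as a unit quaternion [x, y, z, w].
In Python, from rig import manip, ik, cams, order gives the robot as it stands. Calls block until the motion is done:
- manip.goto(position, orientation): joint-space move of the TCP to a pose.
- manip.servo_line(position, rate=0.15, frame=None): straight line of the TCP; frame=None keeps the orientation; rate is the mean speed in m/s.
- manip.movej(angles): joint-space move.
- manip.command_gripper(opening, squeeze=None): finger opening in m; squeeze is the grip in N (None keeps the last); returns when the fingers have stopped.
- manip.hold(seconds).
- ik(position, orientation): joint angles nearest the present ones, or None.
- cams.read_camera(name): name is "side" or "top" or "wrist"; returns (picture, depth): 384x512x3 uint8, red, green, blue; 384x512 float32, m along the optical axis (not along the pixel's ray), 0 where there is no reading.
- cams.get_calibration(name): a dict with "fov_y" (degrees; the focal length in pixels is half the picture's height over the tangent of half this angle, whatever the lens; pixels are square), "cx", "cy" (the principal point, pixels), "cam_to_world" (4x4, takes a point from camera to world coordinates). Camera axes: x right, y down, z forward; pixel columns grow to the right and rows downward; lengths in m; the calibration is good to about 2 mm. A picture is of the moment at which its call begins: read the wrist's pose just before it. get_calibration takes no time and is no camera call; for the wrist camera it gives the pose at the moment of the call.
A pose or a line that the arm cannot do raises manip.IKError and nothing moves.
- order.job_done(): hands the job in, once; it reports no verdict.
Readings, each from a call of its own:
- manip.read_time_s(): time.
- manip.read_qpos(): joint angles.
- manip.read_qd(): joint speeds.
- manip.read_joint_efforts(): joint torques, N m.
- manip.read_eef_pos(): TCP position.
- manip.read_tcp_rot(): TCP orientation.
- manip.read_contact_force(): force on the tool from outside, world axes, zero at the start.
- manip.read_wrist_torque(): the same for the moment, N m.
- manip.read_opening(): finger opening in m.
Only numpy, scipy, OpenCV 4.12 (cv2) and the standard library are available. Lean on these libraries where they do the work, as an engineer would, in place of code of your own. Each camera call takes 0.05 s, during which the arm holds its last target.

TASK

Lift the white tube carousel off its parking stand, set its keyed stub in the hub of the mixer's drive unit and turn it until the key finds the slot and the carousel drops fully home on the hub. Then throw the clamp lever over to its other stop, and leave the tube rack, the jar and the tip box undisturbed.

Things in the scene. Friction and masses are not known exactly. Their poses are not given: they have to be found in the camera images.
- carousel: Loose tube carousel, 0.3 to 0.52 kg: flat white plastic disc 130 mm across, 18 mm thick, with ten dark tube holes; origin at the centre of the disc's UNDERSIDE, z up. A small white tab on the rim at its +x, out to 78 mm from the axis, shows from above where the key below is. It starts on the stand, turned up to 1 rad from the world's axes.
- carousel_grip (a point): Centre of the carousel's grip, on its axis 45 mm above the disc's underside: a grey upright hexagon 36 mm across flats, from the disc's top (18 mm above the underside) to 62 mm above it. Its six flats face 30, 90, 150, 210, 270 and 330 degrees from the carousel's +x.
- stub_tip (a point): Lower end of the round steel stub under the disc, on its axis, 44 mm below the underside. Stub 22 mm in diameter, last 8 mm tapered to 12 mm. On its +x side a key 7 mm wide reaches to 17 mm from the axis, from the underside down 26 mm; the last 18 mm of the stub are plain.
- stand: Fixed grey parking stand, a 120 mm square foot with a round top ring 90 mm across, 60 mm high, with a wide hole in which the stub hangs free; the carousel's disc rests on its top at 60 mm. Origin at the centre of the underside.
- drive: Fixed drive unit of a tube mixer: white casing 160 mm (x) by 200 mm (y), 75 mm high; origin at the centre of the underside. An aluminium hub 58 mm across stands 20 mm out of its top, on an upright axis at x = 0, y = -30 mm. A small raised bar on the casing, beside the hub, marks the drive's +x direction.
- hub_mouth (a point): Centre of the hub's top, 95 mm above the table; axes as the drive's. Bore 25 mm wide, 50 deep, with one 10 mm slot through its wall. The hub cannot turn; its slot stands at an unknown angle within 0.6 rad of the drive's +x. Key beside the slot: the disc's underside rests 26 mm above this point; key in the slot (about 0.08 rad play each way): it drops to this point.
- clamp (a joint): Clamp lever of the drive unit, rad: 0 at the start, leaning 0.5 rad from upright to the drive's -x; 1.0 at its other stop, leaning 0.5 rad to +x. Pivot along the drive's y at x = 0, y = +75 mm, 97 mm above the table. A light push (about 1 N at the ball) along +x moves it; it stays where left.
- clamp_tip (a point): Centre of the black ball (26 mm) at the end of the clamp lever, 80 mm from its pivot; about 167 mm above the table at both stops.
- tube_rack: Bystander: blue rack of yellow-capped tubes, 78 x 102 mm, 106 mm high, origin at its underside.
- jar: Bystander: round jar, 64 mm across, 100 mm high, origin at its underside.
- tip_box: Bystander: clear box 85 x 120 mm, 55 mm high, origin at its underside.
Not all that is in view belongs to the job. What is shaped like the carousel but orange or purple is not meant.

How it is judged:
On the way, in this order (a step that is already met when the one before it is completed fails the run):
1. the carousel has dropped home on the hub (z of carousel in the frame of hub_mouth below 0.004 m and horizontal distance between carousel and hub_mouth below 0.005 m), for 0.2 s.
2. the clamp lever is thrown over (value of joint clamp above 0.85 rad), for 0.2 s.
At the end, for the whole second after the job is handed in: The carousel is at rest on the hub, key in the slot: its underside within 4 mm of the hub's mouth, within 5 mm of its axis and upright within 0.06 rad; the clamp lever is beyond 0.85 rad of its 1.0 rad travel; no bystander was shifted by more than 30 mm (all of step 1 and z of carousel in the frame of hub_mouth above -0.004 m and angle between carousel's own z axis and vertical below 0.06 rad and linear speed of carousel below 0.02 m/s and value of joint clamp above 0.85 rad); the robot touches nothing.
It fails at once if a bystander is shifted by more than 30 mm (distance of any of tube_rack, jar, tip_box from where it was at the start of the episode above 0.03 m).
It fails at once if a bystander is tipped (angle between any of tube_rack, jar, tip_box's own z axis and vertical above 0.4 rad).
It also fails if it takes over 64 s, if anything falls off the work surface, if the arm or the gripper's body presses on something with over 40 N, if the wrist force passes 120 N, or if a joint passes its speed limit or range.

## Working session

There is one attempt and no reset: what is moved stays moved. The work goes in short steps, each a Python script; the robot and the scene stay as the last script left them, time stands still between calls to the robot, and variables do not carry over. Pictures are saved under pics/ and viewed, and the job is handed in when it is done.

```bash
ls; mkdir -p pics; python3 - <<'E'
from rig import manip, ik, cams, order
import cv2,numpy as np
for n in ["top","side","wrist"]:
    c=cams.get_calibration(n); print(n,c)
    p,d=cams.read_camera(n); cv2.imwrite(f"pics/{n}0.png",p[:,:,::-1]); np.savez(f"{n}0.npz",p=p,d=d,**c)
print(manip.read_time_s(),manip.read_tcp_rot(),manip.read_eef_pos())
E
```

```text
pics
top {'fov_y': 55.67048416124253, 'cx': 254.34389038282512, 'cy': 189.4718034044838, 'cam_to_world': array([[ 0.01919596, -0.98461995,  0.17365215,  0.36961122],
       [-0.99976287, -0.02068942, -0.00679408, -0.06229568],
       [ 0.01028235, -0.17348055, -0.98478362,  0.97994873],
       [ 0.        ,  0.        ,  0.        ,  1.        ]])}
side {'fov_y': 43.93352586727184, 'cx': 256.00084185055084, 'cy': 198.5987684968881, 'cam_to_world': array([[-0.98512754, -0.12157002,  0.1214268 ,  0.40278449],
       [-0.17174102,  0.71871861, -0.67375706,  0.71312425],
       [-0.00536304, -0.68459059, -0.72890806,  0.95905256],
       [ 0.        ,  0.        ,  0.        ,  1.        ]])}
wrist {'fov_y': 68.79539750551953, 'cx': 256.94397145648566, 'cy': 191.47582898694407, 'cam_to_world': array([[ 3.59258319e-01,  9.08794191e-01,  2.12194670e-01,
         1.35077155e-01],
       [ 9.33238081e-01, -3.49755907e-01, -8.20822130e-02,
         5.38576111e-01],
       [-3.79499301e-04,  2.27516864e-01, -9.73774066e-01,
         3.84075269e-01],
       [ 0.00000000e+00,  0.00000000e+00,  0.00000000e+00,
         1.00000000e+00]])}
0.15 [ 0.69547385 -0.12935984  0.12921616 -0.69489952] [0.19768547 0.51303047 0.18843173]
```

View pics/top0.png

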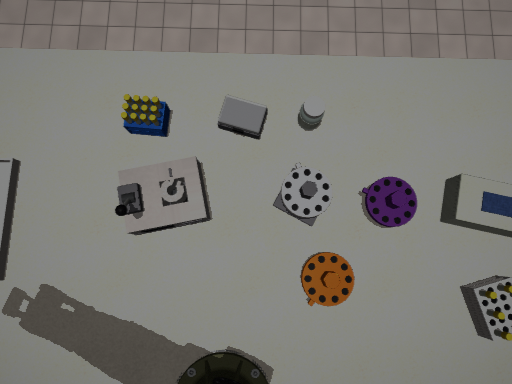

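View pics/side0.png

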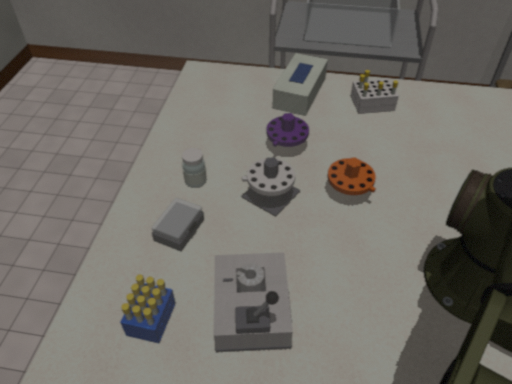

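View pics/wrist0.png

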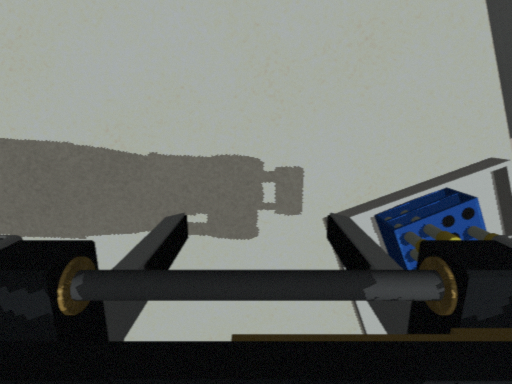

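```bash
cat > h.py <<'E'
import numpy as np,cv2
def cloud(n):
    z=np.load(n); d=z['d']; return z['p'],lift(d,z)
def lift(d,c):
    h,w=d.shape; f=h/2/np.tan(np.radians(float(c['fov_y']))/2)
    v,u=np.mgrid[:h,:w]
    P=np.stack([(u-c['cx'])/f*d,(v-c['cy'])/f*d,d],-1)
    T=np.array(c['cam_to_world']); W=P@T[:3,:3].T+T[:3,3]
    W[d==0]=np.nan; return W
E
python3 - <<'E'
from h import *
p,W=cloud('top0.npz'); q,S=cloud('side0.npz')
def show(n,W,l):
    for v,u in l: print(n,(u,v),np.round(W[v,u],4))
show('top',W,[(190,309),(176,299),(195,320),(167,298),(190,172),(195,172),(187,165),(178,171),(209,122),(300,200),(60,200),(60,400)])
show('side',S,[(168,271),(180,262),(180,262),(273,245),(298,272),(200,100),(200,350)])
cv2.imwrite('pics/tc.png',cv2.resize(p[150:240,100:220,::-1],None,fx=6,fy=6,interpolation=cv2.INTER_CUBIC))
cv2.imwrite('pics/td.png',cv2.resize(p[150:230,260:350,::-1],None,fx=7,fy=7,interpolation=cv2.INTER_CUBIC))
cv2.imwrite('pics/sc.png',cv2.resize(q[245:355,200:300,::-1],None,fx=5,fy=5,interpolation=cv2.INTER_CUBIC))
E
```

```text
top (309, 190) [ 0.5224 -0.1993  0.122 ]
top (299, 176) [ 0.5659 -0.1813  0.0772]
top (320, 195) [ 0.5176 -0.2336  0.0804]
top (298, 167) [ 0.5894 -0.1788  0.0769]
top (172, 190) [0.528  0.1449 0.0484]
top (172, 195) [0.5077 0.1339 0.0943]
top (165, 187) [0.5268 0.1516 0.0972]
top (171, 178) [0.5502 0.1388 0.0948]
top (122, 209) [0.4612 0.2241 0.1771]
top (200, 300) [ 2.484e-01  6.630e-02 -2.000e-04]
top (200, 60) [0.9214 0.0965 0.0014]
top (400, 60) [ 9.370e-01 -4.889e-01 -2.000e-04]
side (271, 168) [ 0.5239 -0.1816  0.114 ]
side (262, 180) [ 0.5461 -0.1737  0.0744]
side (262, 180) [ 0.5461 -0.1737  0.0744]
side (245, 273) [0.5345 0.1265 0.0795]
side (272, 298) [0.459  0.2404 0.1804]
side (100, 200) [ 1.4436 -0.7296 -0.7505]
side (350, 200) [ 0.3066 -0.2106  0.0007]
```

View pics/tc.png

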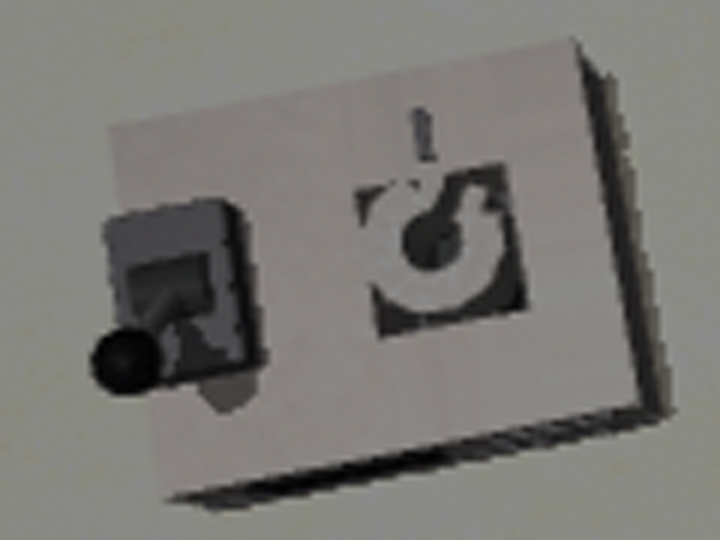

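View pics/td.png

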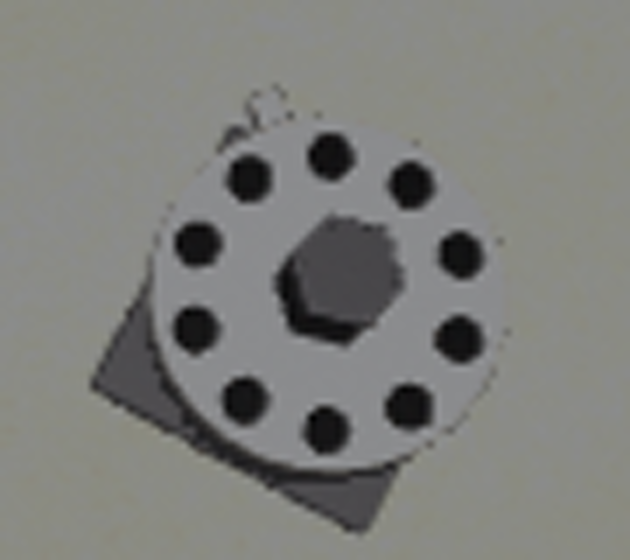

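View pics/sc.png

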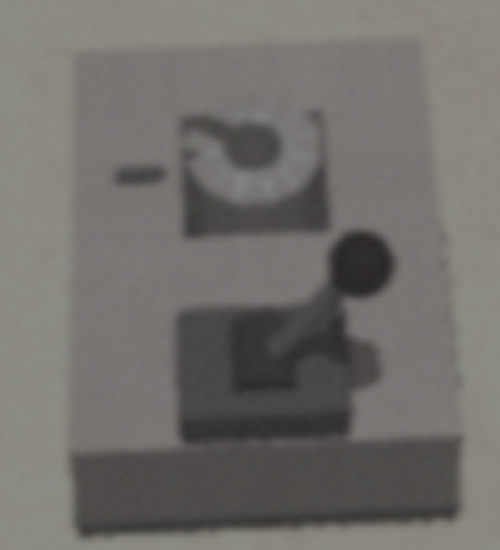

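```bash
cat >> h.py <<'E'
def plane(uv,z,c):
    uv=np.atleast_2d(np.asarray(uv,float)); f=192/np.tan(np.radians(float(c['fov_y']))/2)
    T=np.array(c['cam_to_world']); r=np.c_[(uv[:,0]-c['cx'])/f,(uv[:,1]-c['cy'])/f,np.ones(len(uv))]@T[:3,:3].T
    return (T[:3,3]+r*((z-T[2,3])/r[:,2])[:,None])[:,:2]
def proj(P,c):
    P=np.atleast_2d(P); T=np.array(c['cam_to_world']); f=192/np.tan(np.radians(float(c['fov_y']))/2)
    q=(P-T[:3,3])@T[:3,:3]; return np.c_[q[:,0]/q[:,2]*f+c['cx'],q[:,1]/q[:,2]*f+c['cy']]
def circ(xy,n=5):
    from scipy.optimize import least_squares
    s=least_squares(lambda q:np.hypot(*(xy-q[:2]).T)-q[2],[*xy.mean(0),0.05],loss='soft_l1',f_scale=0.001); return s.x
E
python3 - <<'E'
from h import *
for n in ['top','side']:
    z=np.load(n+'0.npz'); p,W=cloud(n+'0.npz')
    def reg(c,r,lo,hi):
        m=(np.hypot(W[...,0]-c[0],W[...,1]-c[1])<r)&(W[...,2]>lo)&(W[...,2]<hi); return m
    m=reg((.525,-.19),.11,.066,.09)
    k=cv2.findContours(m.astype('u1'),cv2.RETR_EXTERNAL,cv2.CHAIN_APPROX_NONE)[0]; k=max(k,key=cv2.contourArea)[:,0]
    print(n,'disc z',np.median(W[m][:,2]),circ(plane(k,.078,z)))
    g=reg((.525,-.19),.05,.115 if n=='top' else .11,.135); print('grip',np.median(W[g],0), plane(np.argwhere(g)[:,::-1].mean(0),.122,z))
    h=reg((.525,.145),.05,.088,.105); 
    k=cv2.findContours(h.astype('u1'),cv2.RETR_EXTERNAL,cv2.CHAIN_APPROX_NONE)[0]; k=max(k,key=cv2.contourArea)[:,0]
    print('hub z',np.median(W[h][:,2]),circ(plane(k,.095,z)))
    t=plane([(263/7+260,103/7+150)],.078,z) if n=='top' else 0
    print('tab',t)
    b=reg((.46,.225),.06,.155,.2); print('ball',plane(np.argwhere(b)[:,::-1].mean(0),.167,z),b.sum())
from rig import cams,manip
from scipy.spatial.transform import Rotation as R
c=cams.get_calibration('wrist'); Rt=R.from_quat(manip.read_tcp_rot()).as_matrix(); print(Rt.round(3)); T=c['cam_to_world']
print('cam in tcp',Rt.T@(T[:3,3]-manip.read_eef_pos()),'\n',(Rt.T@T[:3,:3]).round(3))
E
```

```text
top disc z 0.0783452529305535 [ 0.52612611 -0.19935997  0.06415238]
grip [ 0.52594528 -0.19941552  0.12246623] [[ 0.5260772 -0.1996084]]
hub z 0.09524282322338334 [0.51886431 0.13507009 0.02727774]
tab [[ 0.59513203 -0.17761051]]
ball [[0.46009411 0.23000867]] 112
side disc z 0.07672549091167974 [ 0.52533874 -0.18982875  0.06467559]
grip [ 0.52529485 -0.19215064  0.1206564 ] [[ 0.52504017 -0.19188751]]
hub z 0.09359980863517658 [0.51839961 0.13937532 0.02799479]
tab 0
ball [[0.45976425 0.23072266]] 152
[[ 0.933 -0.     0.36 ]
 [-0.36  -0.001  0.933]
 [-0.    -1.    -0.001]]
cam in tcp [-0.0676158  -0.19571947  0.00117459] 
 [[-0.     0.974  0.228]
 [-0.001 -0.228  0.974]
 [ 1.     0.     0.001]]
```

```bash
cat >> h.py <<'E'
from scipy.spatial.transform import Rotation as R
def quat(psi):
    c,s=np.cos(psi),np.sin(psi); return R.from_matrix(np.array([[s,0,c],[-c,0,s],[0,-1,0]])).as_quat()
def snap(n,name):
    from rig import cams
    c=cams.get_calibration(n); p,d=cams.read_camera(n)
    cv2.imwrite(f'pics/{name}.png',cv2.resize(p[:,:,::-1],None,fx=1.5,fy=1.5)); np.savez(name+'.npz',p=p,d=d,**c)
E
python3 - <<'E'
from h import *
from rig import manip,ik
p=manip.read_eef_pos(); manip.servo_line([p[0],p[1],.26])
def view(xy,psi,nm):
    x=np.array([np.sin(psi),-np.cos(psi)]); t=np.array(xy)-.06*x
    manip.goto([*t,.27],quat(psi)); manip.hold(.3); snap('wrist',nm)
view((.519,.137),np.radians(2.6),'w_hub')
view((.526,-.198),np.radians(47.6),'w_car')
print(manip.read_time_s(),manip.read_qpos())
for n,h,zz,c in [('w_hub',.095,(.088,.105),(.52,.137)),('w_car',.078,(.066,.09),(.526,-.198))]:
    z=np.load(n+'.npz'); p,W=cloud(n+'.npz')
    m=(np.hypot(W[...,0]-c[0],W[...,1]-c[1])<.1)&(W[...,2]>zz[0])&(W[...,2]<zz[1])
    k=cv2.findContours(m.astype('u1'),cv2.RETR_EXTERNAL,cv2.CHAIN_APPROX_NONE)[0]; k=max(k,key=cv2.contourArea)[:,0]
    print(n,np.median(W[m][:,2]),k.min(0),k.max(0),circ(plane(k,h,z)))
    a,b=k.min(0)-15,k.max(0)+15; q=z['p'][max(a[1],0):b[1],max(a[0],0):b[0]]
    s=590/max(q.shape[:2]); print('crop origin',a,'scale',s)
    cv2.imwrite(f'pics/{n}_c.png',cv2.resize(q[:,:,::-1],None,fx=s,fy=s,interpolation=cv2.INTER_CUBIC))
E
```

```text
4.4583 [-3.87708173e-01  1.51282928e-01  1.51488124e+00 -3.18768530e-06
  1.47548668e+00 -1.21895356e+00]
w_hub 0.09523934286259111 [237 198] [280 239] [0.51718722 0.13930145 0.02763351]
crop origin [222 183] scale 8.082191780821917
w_car 0.0777125582082423 [212 171] [301 256] [ 0.52395129 -0.19717212  0.06411582]
crop origin [197 156] scale 4.957983193277311
```

View pics/w_hub_c.png

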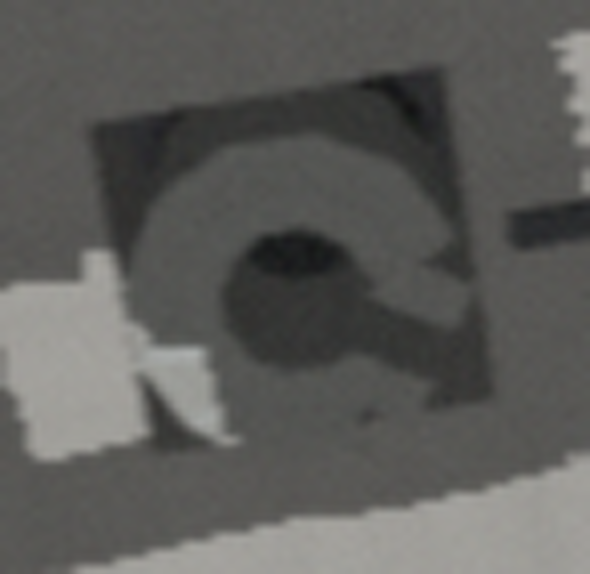

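View pics/w_car_c.png

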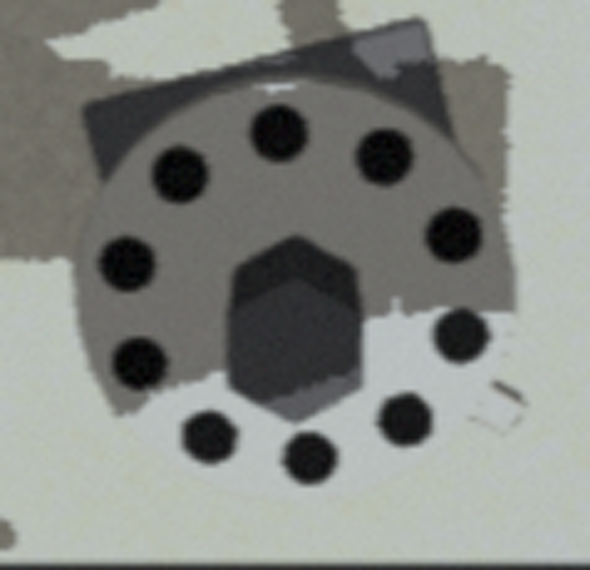

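View pics/w_hub.png

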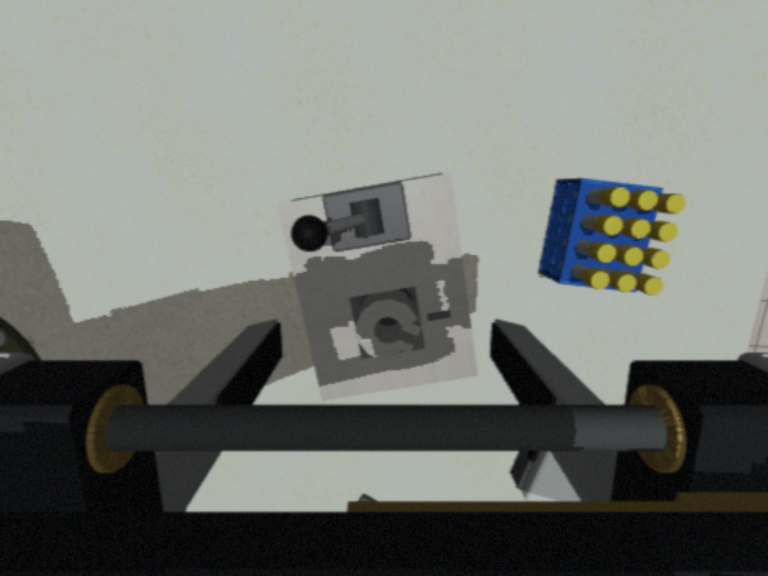

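```bash
python3 - <<'E'
from h import *
out=[]
for n,c in [('w_hub',(.5172,.1393)),('top0',(.5188,.1351))]:
    z=np.load(n+'.npz'); p,W=cloud(n+'.npz')
    N=300; s=.08/N   # rectified at plane z=.095, x up, y left
    i,j=np.mgrid[:N,:N]; X=c[0]+.04-i*s; Y=c[1]+.04-j*s
    uv=proj(np.stack([X,Y,0*X+.095],-1).reshape(-1,3),z).astype('f4').reshape(N,N,2)
    rgb=cv2.remap(p,uv[...,0],uv[...,1],cv2.INTER_CUBIC)[:,:,::-1]
    zz=cv2.remap(W[...,2].astype('f4'),uv[...,0],uv[...,1],cv2.INTER_NEAREST)
    d=cv2.cvtColor(np.clip((zz-.04)/.06*255,0,255).astype('u1'),cv2.COLOR_GRAY2BGR)
    for im in (rgb,d): cv2.circle(im,(150,150),int(.029/s),(0,0,255),1); cv2.circle(im,(150,150),int(.0125/s),(0,255,0),1)
    out.append(np.hstack([rgb,d]))
cv2.imwrite('pics/rect.png',np.vstack(out))
# carousel yaw via the tab + holes
c=(.524,-.1972); z=np.load('w_car.npz'); p,W=cloud('w_car.npz')
N=560; s=.18/N
i,j=np.mgrid[:N,:N]; X=c[0]+.09-i*s; Y=c[1]+.09-j*s
uv=proj(np.stack([X,Y,0*X+.078],-1).reshape(-1,3),z).astype('f4').reshape(N,N,2)
rgb=cv2.remap(p,uv[...,0],uv[...,1],cv2.INTER_CUBIC)[:,:,::-1].copy()
g=rgb.max(2); l,st,ctr=cv2.connectedComponentsWithStats((g<45).astype('u1'))[1:]
pts=[]
for t,q in zip(st,ctr):
    if 100<t[4]<3000:
        x,y=c[0]+.09-q[1]*s,c[1]+.09-q[0]*s; r=np.hypot(x-c[0],y-c[1])
        if .04<r<.06: pts.append((x,y)); print(np.round([x,y,r,np.degrees(np.arctan2(y-c[1],x-c[0]))],4),t[4])
pts=np.array(pts); cc=circ(pts); print('hole circle',cc)
a=np.degrees(np.arctan2(pts[:,1]-cc[1],pts[:,0]-cc[0])); print('phase mod36',np.degrees(np.angle(np.mean(np.exp(10j*np.radians(a)))))/10)
cv2.circle(rgb,(280,280),int(.065/s),(0,0,255),1);cv2.circle(rgb,(280,280),int(.078/s),(0,255,0),1)
cv2.imwrite('pics/rectc.png',rgb)
E
```

```text
<stdin>:10: RuntimeWarning: invalid value encountered in cast
Traceback (most recent call last):
cv2.error: OpenCV(4.12.0) :-1: error: (-5:Bad argument) in function 'circle'
> Overload resolution failed:
>  - Layout of the output array img is incompatible with cv::Mat
>  - Expected Ptr<cv::UMat> for argument 'img'
```

```bash
python3 - <<'E'
from h import *
out=[]
for n,c in [('w_hub',(.5172,.1393)),('top0',(.5188,.1351))]:
    z=np.load(n+'.npz'); p,W=cloud(n+'.npz'); W=np.nan_to_num(W)
    N=300; s=.08/N
    i,j=np.mgrid[:N,:N]; X=c[0]+.04-i*s; Y=c[1]+.04-j*s
    uv=proj(np.stack([X,Y,0*X+.095],-1).reshape(-1,3),z).astype('f4').reshape(N,N,2)
    rgb=cv2.remap(p,uv[...,0],uv[...,1],cv2.INTER_CUBIC)[:,:,::-1].copy()
    zz=cv2.remap(W[...,2].astype('f4'),uv[...,0],uv[...,1],cv2.INTER_NEAREST)
    d=cv2.cvtColor(np.clip((zz-.04)/.06*255,0,255).astype('u1'),cv2.COLOR_GRAY2BGR)
    for im in (rgb,d): cv2.circle(im,(150,150),int(.029/s),(0,0,255),1); cv2.circle(im,(150,150),int(.0125/s),(0,255,0),1)
    out.append(np.hstack([rgb,d]))
cv2.imwrite('pics/rect.png',np.vstack(out))
c=(.524,-.1972); z=np.load('w_car.npz'); p,W=cloud('w_car.npz')
N=560; s=.18/N
i,j=np.mgrid[:N,:N]; X=c[0]+.09-i*s; Y=c[1]+.09-j*s
uv=proj(np.stack([X,Y,0*X+.078],-1).reshape(-1,3),z).astype('f4').reshape(N,N,2)
rgb=cv2.remap(p,uv[...,0],uv[...,1],cv2.INTER_CUBIC)[:,:,::-1].copy()
g=rgb.max(2); l,st,ctr=cv2.connectedComponentsWithStats((g<40).astype('u1'))[1:]
pts=[]
for t,q in zip(st,ctr):
    if 100<t[4]<3000:
        x,y=c[0]+.09-q[1]*s,c[1]+.09-q[0]*s; r=np.hypot(x-c[0],y-c[1])
        if .04<r<.06: pts.append((x,y)); print(np.round([x,y,r,np.degrees(np.arctan2(y-c[1],x-c[0]))],4),t[4])
pts=np.array(pts); cc=circ(pts); print('hole circle',cc)
a=np.degrees(np.arctan2(pts[:,1]-cc[1],pts[:,0]-cc[0])); print('phase mod36',np.degrees(np.angle(np.mean(np.exp(10j*np.radians(a)))))/10)
cv2.circle(rgb,(280,280),int(.065/s),(0,0,255),1);cv2.circle(rgb,(280,280),int(.078/s),(0,255,0),1)
cv2.imwrite('pics/rectc.png',rgb)
E
```

```text
[ 0.5751 -0.1985  0.0511 -1.4418] 1387
[ 0.566  -0.1689  0.0507 33.9674] 1418
[  0.5649  -0.2277   0.0511 -36.747 ] 1389
[ 5.41600e-01 -1.50400e-01  5.00000e-02  6.94168e+01] 1737
[ 5.39600e-01 -2.45500e-01  5.07000e-02 -7.21061e+01] 1404
[ 5.107000e-01 -1.498000e-01  4.920000e-02  1.057252e+02] 1711
[ 5.086000e-01 -2.449000e-01  5.010000e-02 -1.078655e+02] 1681
[ 4.853000e-01 -1.675000e-01  4.880000e-02  1.424964e+02] 1725
[ 4.842000e-01 -2.262000e-01  4.930000e-02 -1.438781e+02] 1724
[ 4.752000e-01 -1.967000e-01  4.880000e-02  1.793639e+02] 1709
hole circle [ 0.52513495 -0.19762842  0.04995069]
phase mod36 -1.1065302654318945
```

View pics/rect.png

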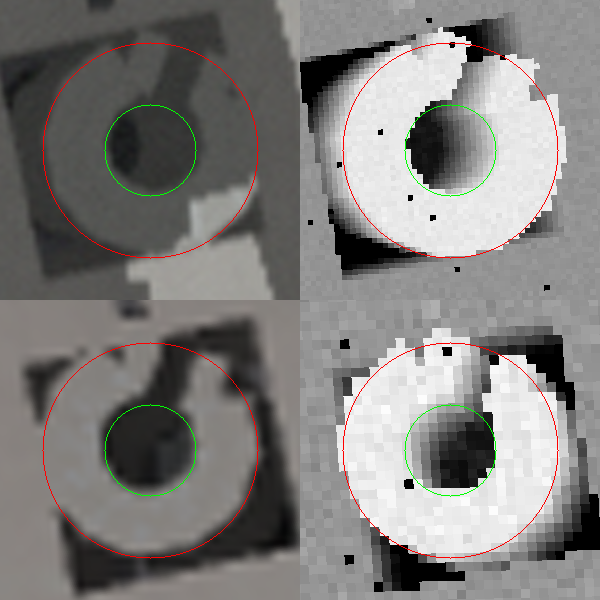

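View pics/rectc.png

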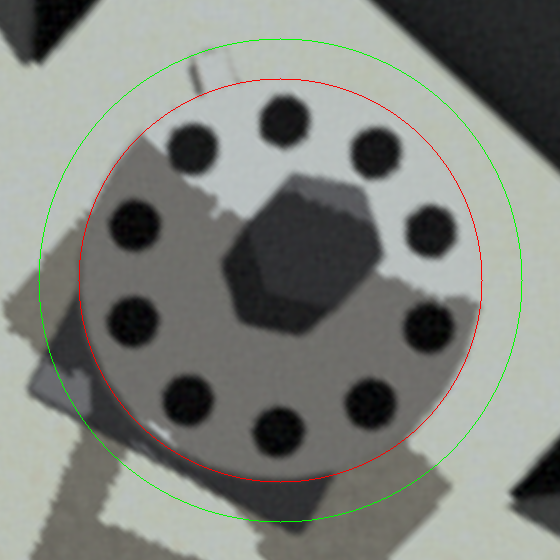

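```bash
python3 - <<'E'
from h import *
from rig import manip
psi=np.radians(46.9); xy=[.5256,-.1985]
manip.goto([*xy,.2],quat(psi)); manip.hold(.2)
f0=manip.read_contact_force()
manip.servo_line([*xy,.097],rate=.12)
print(manip.read_contact_force()-f0)
manip.command_gripper(.02,squeeze=40); manip.hold(.3)
print('open',manip.read_opening(),manip.read_contact_force()-f0)
manip.servo_line([*xy,.215],rate=.12); manip.hold(.3)
print('open',manip.read_opening(),manip.read_contact_force()-f0, manip.read_eef_pos(),manip.read_time_s())
snap('top','t1')
E
```

```text
[ 1.60141045 -0.22921505 -0.80086139]
open 0.03542348276222202 [ 0.48738225 -0.71741787 -0.82128386]
open 0.03568464979176966 [ 0.65910706  0.34545694 -4.01776313] [ 0.52555041 -0.19846777  0.21472717] 8.7917
```

View pics/t1.png

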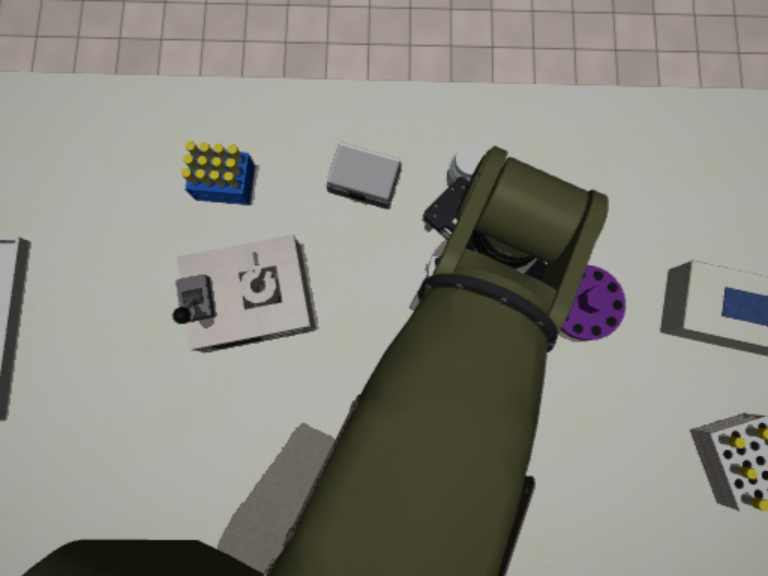

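```bash
python3 - <<'E'
from h import *
from rig import manip
manip.servo_line([.5256,-.1985,.25],rate=.15)
manip.goto([.5182,.1372,.25],quat(np.radians(10))); 
manip.servo_line([.5182,.1372,.19],rate=.1)
manip.hold(.4)
print(manip.read_eef_pos(),manip.read_contact_force(),manip.read_opening(),manip.read_time_s(),manip.read_qpos().round(2))
snap('top','t2');snap('side','s2');snap('wrist','w2')
z=np.load('s2.npz');cv2.imwrite('pics/s2c.png',cv2.resize(z['p'][200:360,160:340,::-1],None,fx=4,fy=3.7*4/4,interpolation=cv2.INTER_CUBIC))
E
```

```text
[0.51826364 0.13722711 0.19017851] [-0.56718928 -0.15744311 -3.39809802] 0.03531599422113984 11.6417 [ 0.19  0.27  1.56 -0.    1.31  0.02]
```

View pics/s2c.png

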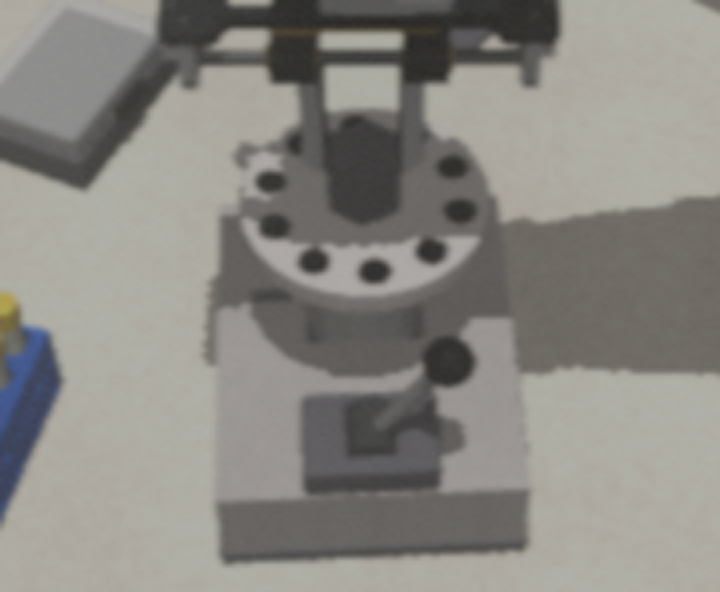

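View pics/w2.png

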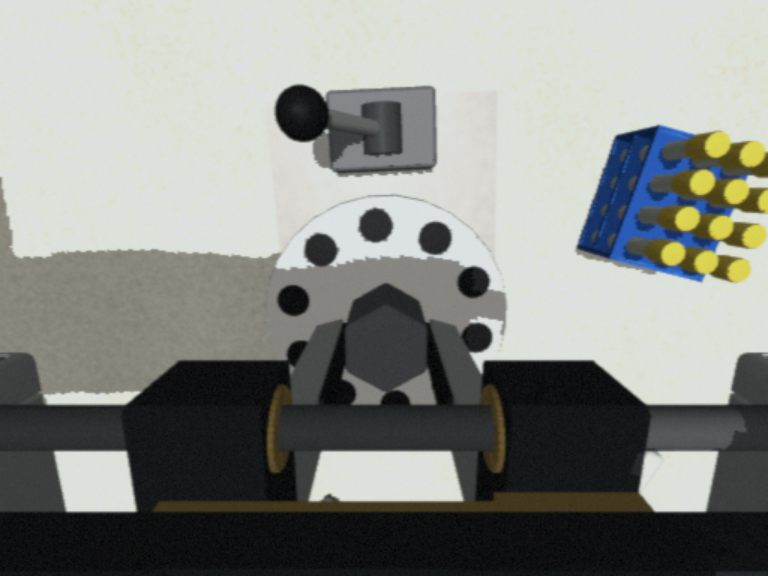

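```bash
python3 - <<'E'
from h import *
z=np.load('w2.npz'); p,W=cloud('w2.npz'); W=np.nan_to_num(W)
c=(.518,.137); zt=.171
s=.16/560; i,j=np.mgrid[:560,:560]; X=c[0]+.08-i*s; Y=c[1]+.08-j*s
uv=proj(np.stack([X,Y,0*X+zt],-1).reshape(-1,3),z).astype('f4').reshape(560,560,2)
rgb=cv2.remap(p,uv[...,0],uv[...,1],cv2.INTER_CUBIC)[:,:,::-1].copy()
m=(np.hypot(W[...,0]-c[0],W[...,1]-c[1])<.1)&(W[...,2]>.16)&(W[...,2]<.182)
k=cv2.findContours(m.astype('u1'),cv2.RETR_EXTERNAL,cv2.CHAIN_APPROX_NONE)[0]; k=max(k,key=cv2.contourArea)[:,0]
k=k[(k[:,1]<200)]
print(np.median(W[m][:,2]),circ(plane(k,zt,z)))
g=rgb.max(2); l,st,ctr=cv2.connectedComponentsWithStats((g<45).astype('u1'))[1:]
pts=[]
for t,q in zip(st,ctr):
    x,y=c[0]+.08-q[1]*s,c[1]+.08-q[0]*s; r=np.hypot(x-c[0],y-c[1])
    if 1300<t[4]<3000 and .04<r<.06: pts.append((x,y)); print(np.round([x,y,r],4),t[4])
pts=np.array(pts); cc=circ(pts); print(cc)
a=np.arctan2(pts[:,1]-cc[1],pts[:,0]-cc[0]); print(np.degrees(np.angle(np.mean(np.exp(10j*a))))/10)
cv2.imwrite('pics/r2.png',rgb)
E
```

```text
0.17098288774006218 [0.51678843 0.13769032 0.06382005]
[0.5671 0.1358 0.0491] 2185
[0.5585 0.1651 0.0493] 2289
[0.4777 0.1676 0.0506] 1770
[0.4672 0.1391 0.0508] 2425
[0.51716047 0.13706874 0.04994304]
-1.8243757987600493
```

View pics/r2.png

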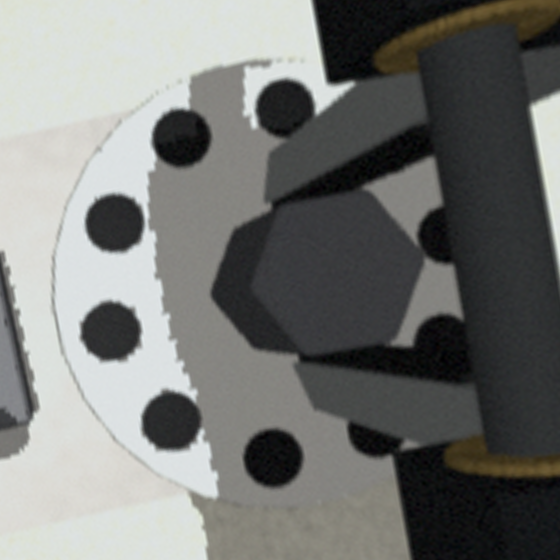

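```bash
cat >> h.py <<'E'
def descend(xy,z0,z1,f0,step=.003,fmax=12,rate=.05):
    from rig import manip
    z=z0
    while z>z1+1e-6:
        z=max(z-step,z1); manip.servo_line([*xy,z],rate=rate)
        f=manip.read_contact_force()-f0
        if np.linalg.norm(f)>fmax: break
    return z,f
E
python3 - <<'E'
from h import *
from rig import manip
xy=[.5182,.138]
f0=manip.read_contact_force(); print(f0)
manip.servo_line([*xy,.178],rate=.1)
f0=manip.read_contact_force(); print(f0)
z,f=descend(xy,.178,.155,f0)
print(z,f,manip.read_eef_pos(),manip.read_wrist_torque(),manip.read_time_s())
E
```

```text
[ 0.28136342  1.31498776 -3.07718513]
[-0.10047856  0.12291633 -2.53786501]
0.155 [ 3.63658237 -0.05415362 -2.54395488] [0.51822214 0.13799849 0.15488256] [-0.06235581 -0.89877856  0.05313142] 14.0583
```

```bash
python3 - <<'E'
from h import *
from rig import manip
xy=[.5185,.138]
f0=np.array([0,0,-3.4])
z,f=descend(xy,.155,.1325,f0,fmax=15)
manip.hold(.2)
print(z,f,manip.read_contact_force(),manip.read_eef_pos(),manip.read_wrist_torque(),manip.read_opening(),manip.read_time_s())
E
```

```text
0.1325 [ 2.86289166  0.05083058 -1.51313703] [ 3.67938388  0.27497555 -4.61657481] [0.51848149 0.13799967 0.13243001] [-0.15978131 -0.61842592 -0.02439364] 0.035229276845778645 16.2583
```

```bash
python3 - <<'E'
from h import *
from rig import manip
xy=[.5185,.138]
manip.command_gripper(.07); manip.hold(.4)
print(manip.read_contact_force(),manip.read_opening())
manip.servo_line([*xy,.25],rate=.15)
psi=np.radians(10); x=np.array([np.sin(psi),-np.cos(psi)])
manip.goto([*(np.array([.5185,.138])-.06*x),.29],quat(psi)); manip.hold(.3)
snap('wrist','w3'); snap('side','s3'); print(manip.read_time_s())
for n in ['w3','s3']:
    p,W=cloud(n+'.npz'); z=np.load(n+'.npz'); W=np.nan_to_num(W)
    m=(np.hypot(W[...,0]-.517,W[...,1]-.138)<.068)&(W[...,2]>.1)&(W[...,2]<.145)
    k=cv2.findContours(m.astype('u1'),cv2.RETR_EXTERNAL,cv2.CHAIN_APPROX_NONE)[0]; k=max(k,key=cv2.contourArea)[:,0]
    zz=np.median(W[m][:,2]); P=W[m]; P=P[abs(P[:,2]-zz)<.006]; A=np.c_[P[:,:2]-P[:,:2].mean(0),np.ones(len(P))]
    print(n,zz,np.linalg.lstsq(A,P[:,2],rcond=None)[0],circ(plane(k,.113,z)))
    b=(np.hypot(W[...,0]-.46,W[...,1]-.23)<.05)&(W[...,2]>.155); print('ball',W[b].mean(0),plane(np.argwhere(b)[:,::-1].mean(0),.167,z))
E
```

```text
[ 0.44176405 -0.13523895  0.1631988 ] 0.07004684195525733
19.0917
w3 0.11278934519344402 [-0.001694    0.00024687  0.11274803] [0.51670003 0.13929222 0.06414627]
ball [0.47093337 0.21497076 0.41853226] [[0.36931761 0.0097719 ]]
s3 0.11212604191795772 [ 0.00094192 -0.00334574  0.11201843] [0.51771748 0.14060069 0.06544909]
ball [0.46317519 0.22804981 0.52936743] [[ 0.51621014 -0.19770083]]
```

View pics/w3.png

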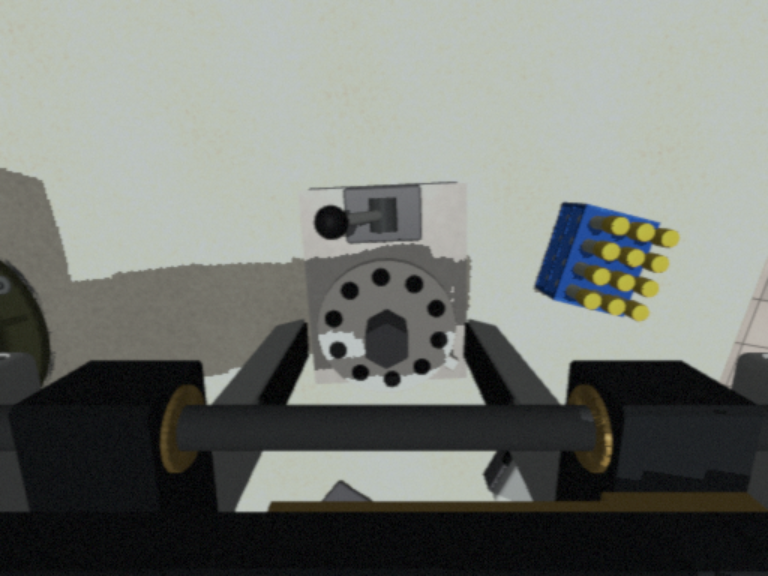

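View pics/s3.png

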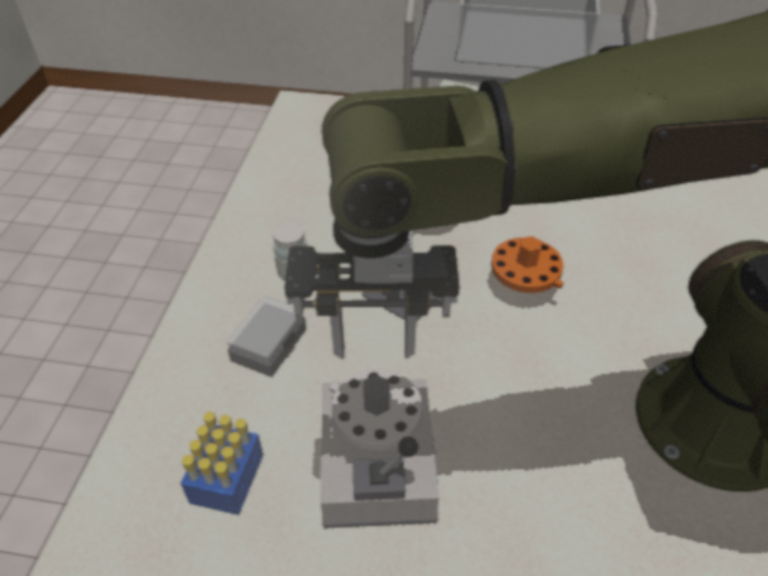

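```bash
python3 - <<'E'
from h import *
from rig import manip
z=np.load('w3.npz')
g=z['p'].max(2); l,st,ct=cv2.connectedComponentsWithStats((g[135:162,205:236]<35).astype('u1'))[1:]
i=1+np.argmax(st[1:,4]); uv=ct[i]+[205,135]; ball=plane(uv,.167,z)[0]; print(uv,st[i],ball)
hub=np.array([.5178,.138]); d=ball-hub; yaw=np.arctan2(d[1],d[0])-np.arctan2(105,-38.4); print('yaw',np.degrees(yaw),np.linalg.norm(d))
E
```

```text
[220.88385269 147.95184136] [  5   3  22  21 353] [0.45945424 0.23214739]
yaw 11.699458054345175 0.11076081778821661
```

```bash
python3 - <<'E'
from h import *
from rig import manip
yaw=np.radians(11.5); d=np.array([np.cos(yaw),np.sin(yaw)]); ball=np.array([.4597,.2315])
q=quat(yaw); s=ball-.05*d
manip.command_gripper(0.0,squeeze=10); print('closed',manip.read_opening())
manip.goto([*s,.26],q); manip.servo_line([*s,.161],rate=.15); manip.hold(.2)
f0=manip.read_contact_force(); t=-.05
while t<.066:
    t+=.004; manip.servo_line([*(ball+t*d),.161],rate=.06)
    f=manip.read_contact_force()-f0; 
    if f[:2]@d<-6 and t>.02: break
print('t',t,f,manip.read_eef_pos(),manip.read_time_s())
snap('side','s4')
E
```

```text
closed 0.0004125530732065999
t 0.022000000000000013 [-8.32380723 -3.13524086 68.95413554] [0.48588061 0.23769145 0.17045164] 26.2167
```

View pics/s4.png

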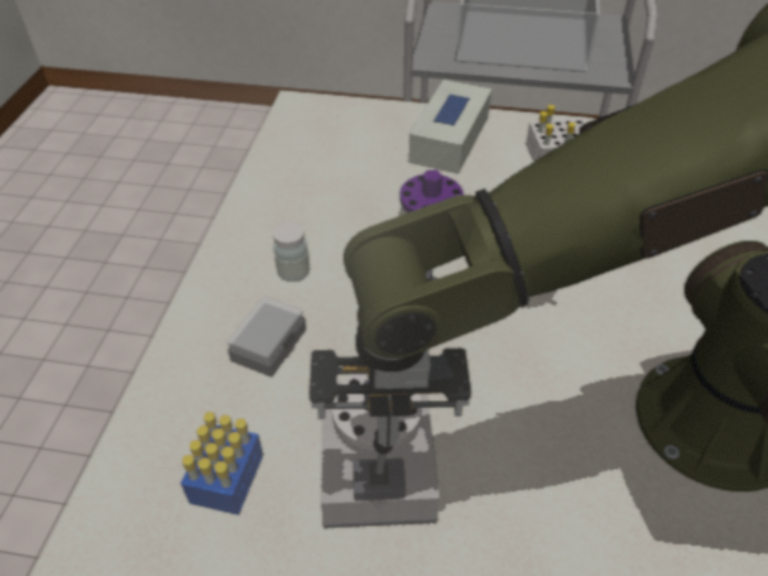

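```bash
python3 - <<'E'
from h import *
from rig import manip
p=manip.read_eef_pos()
manip.servo_line([p[0],p[1],.2],rate=.08); print(manip.read_contact_force(),manip.read_eef_pos())
yaw=np.radians(11.5); d=np.array([np.cos(yaw),np.sin(yaw)])
q=p[:2]-.06*d
manip.servo_line([p[0],p[1],.24],rate=.15)
snap('side','s5a');print(manip.read_contact_force())
x=np.array([np.sin(yaw),-np.cos(yaw)])
manip.goto([*(np.array([.5,.22])-.06*x),.27],quat(yaw)); manip.hold(.2); snap('wrist','w5'); snap('side','s5');print(manip.read_contact_force(),manip.read_time_s())
E
```

```text
[-0.53084651  1.09212691  0.22969833] [0.48564701 0.23756944 0.19927623]
[-0.32765636 -0.3370645   0.15570906]
[1.51122522 0.36409121 0.16185847] 27.9917
```

View pics/w5.png

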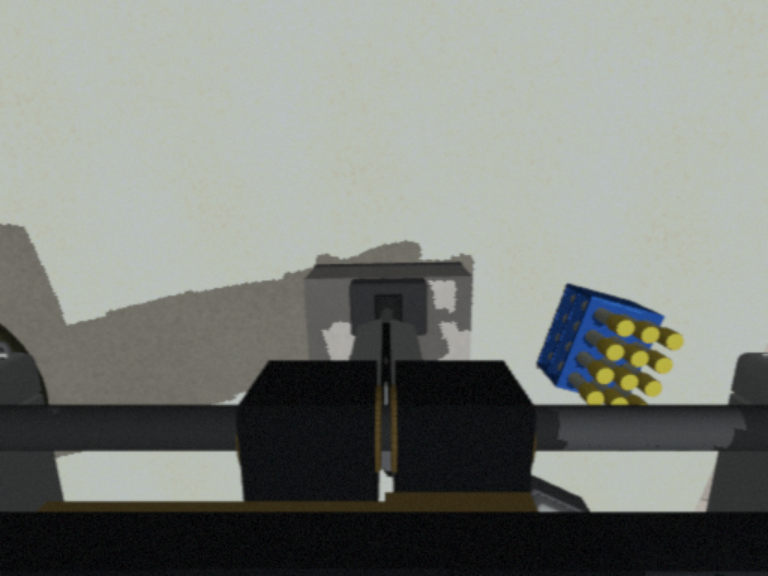

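View pics/s5.png

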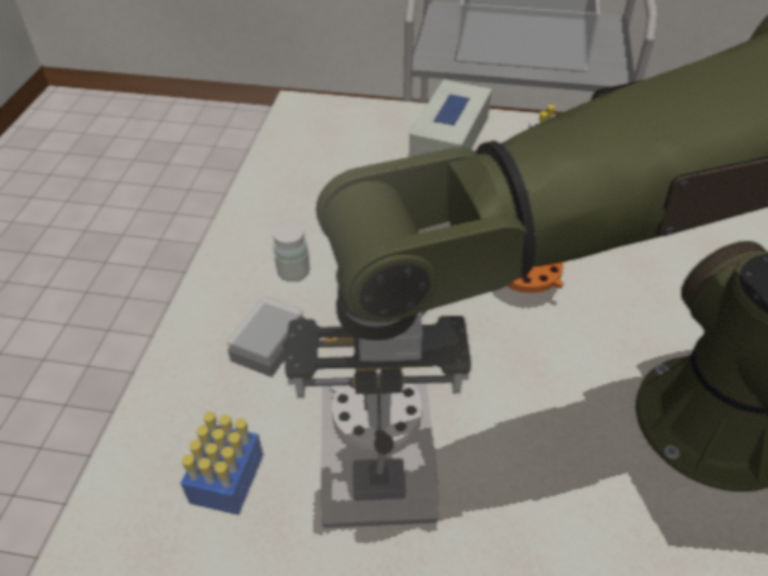

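```bash
python3 - <<'E'
from h import *
p,W=cloud('s5.npz'); 
for v,u in [(295,256),(290,256),(300,256),(318,245),(318,262),(330,258),(312,256),(306,255)]: print((u,v),W[v,u].round(4),p[v,u])
z=np.load('s5.npz'); cv2.imwrite('pics/s5c.png',cv2.resize(z['p'][230:360,190:320,::-1],None,fx=4.5,fy=4.5,interpolation=cv2.INTER_CUBIC))
z=np.load('s5a.npz'); cv2.imwrite('pics/s5ac.png',cv2.resize(z['p'][230:360,190:320,::-1],None,fx=4.5,fy=4.5,interpolation=cv2.INTER_CUBIC))
z=np.load('s4.npz'); cv2.imwrite('pics/s4c.png',cv2.resize(z['p'][230:360,190:320,::-1],None,fx=4.5,fy=4.5,interpolation=cv2.INTER_CUBIC))
p,W=cloud('w3.npz')
for v,u in [(130,255),(145,255),(150,240),(155,270),(140,275)]: print('w3',(u,v),W[v,u].round(4))
E
```

```text
(256, 295) [0.4889 0.2431 0.1871] [52 50 50]
(256, 290) [0.4908 0.2326 0.1874] [53 52 49]
(256, 300) [0.4879 0.2495 0.1801] [53 51 48]
(245, 318) [0.5115 0.2452 0.0982] [67 65 65]
(262, 318) [0.4776 0.241  0.1011] [64 62 63]
(258, 330) [0.4821 0.262  0.0893] [66 65 66]
(256, 312) [0.491  0.2339 0.1084] [61 59 58]
(255, 306) [0.4912 0.2427 0.1462] [80 78 77]
w3 (255, 130) [0.4934 0.2572 0.1003]
w3 (255, 145) [0.4968 0.2382 0.1096]
w3 (240, 150) [0.4779 0.2274 0.1004]
w3 (270, 155) [0.5193 0.2279 0.1007]
w3 (275, 140) [0.5223 0.2488 0.1   ]
```

View pics/s5c.png

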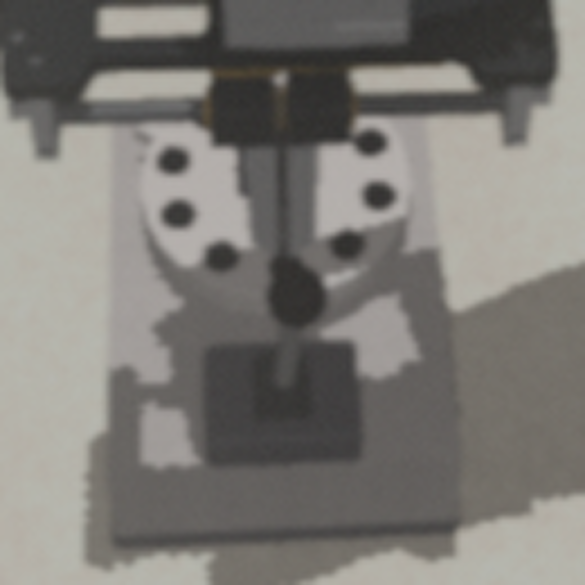

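View pics/s4c.png

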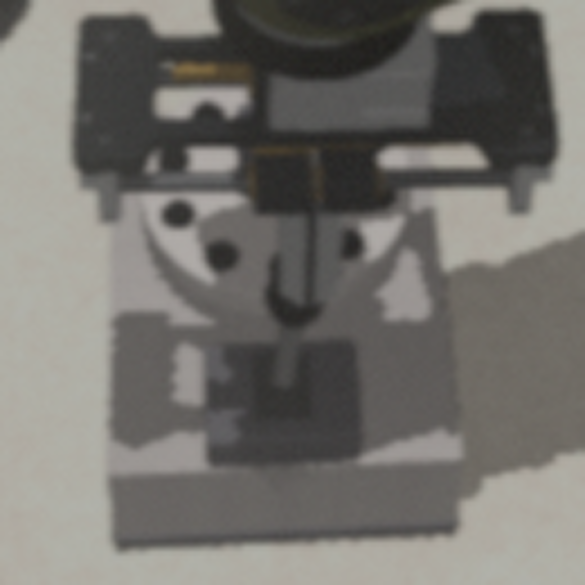

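```bash
python3 - <<'E'
from h import *
from rig import manip
yaw=np.radians(11.5); d=np.array([np.cos(yaw),np.sin(yaw)]); piv=np.array([.4973,.2392])
q=quat(yaw); at=lambda t:piv+t*d
manip.command_gripper(.06,squeeze=20)
t=-.007
manip.goto([*at(t),.24],q); manip.hold(.2); f0=manip.read_contact_force()
z,f=descend(at(t),.24,.165,f0,step=.008,fmax=6,rate=.12); print('down',z,f)
if z<.166:
    while t<.060:
        t+=.003; manip.servo_line([*at(t),.165],rate=.08); f=manip.read_contact_force()-f0
        if f[:2]@d<-6 or abs(f[2])>8: break
    print('t',t,f,manip.read_eef_pos(),manip.read_opening())
snap('side','s6'); print(manip.read_time_s())
z=np.load('s6.npz'); cv2.imwrite('pics/s6c.png',cv2.resize(z['p'][230:360,190:320,::-1],None,fx=4.5,fy=4.5,interpolation=cv2.INTER_CUBIC))
E
```

```text
down 0.165 [-0.28351101 -0.31089176  0.15965951]
t 0.06200000000000002 [ 0.26397106 -0.50811343 -0.62899773] [0.55821246 0.25159059 0.16497241] 0.05976016498561424
37.8333
```

View pics/s6c.png

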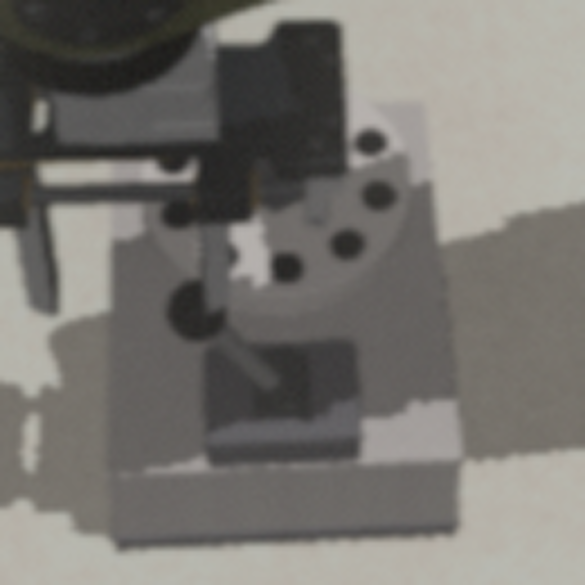

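```bash
python3 - <<'E'
from h import *
from rig import manip
yaw=np.radians(11.5); d=np.array([np.cos(yaw),np.sin(yaw)]); piv=np.array([.4973,.2392])
at=lambda t:piv+t*d
f0=manip.read_contact_force(); t=.062
while t<.074:
    t+=.002; manip.servo_line([*at(t),.165],rate=.08); f=manip.read_contact_force()-f0
    if f[:2]@d<-5 or abs(f[2])>8: break
print('t',t,f,manip.read_eef_pos())
manip.servo_line([*at(t-.012),.165],rate=.1); manip.servo_line([*at(t-.012),.25],rate=.2)
x=np.array([np.sin(yaw),-np.cos(yaw)])
manip.goto([*(np.array([.5,.16])-.13*x),.3],quat(yaw)); manip.hold(.2)
manip.goto([.3,.42,.3],quat(np.radians(60))); manip.hold(.2)
snap('top','t7'); snap('side','s7'); print(manip.read_contact_force(),manip.read_time_s())
for n in ['t7','s7']:
    p,W=cloud(n+'.npz'); z=np.load(n+'.npz'); W=np.nan_to_num(W)
    m=(np.hypot(W[...,0]-.518,W[...,1]-.138)<.068)&(W[...,2]>.1)&(W[...,2]<.125)
    k=cv2.findContours(m.astype('u1'),cv2.RETR_EXTERNAL,cv2.CHAIN_APPROX_NONE)[0]; k=max(k,key=cv2.contourArea)[:,0]
    P=W[m];A=np.c_[P[:,:2]-P[:,:2].mean(0),np.ones(len(P))]
    print(n,np.median(P[:,2]),np.linalg.lstsq(A,P[:,2],rcond=None)[0],circ(plane(k,.113,z)))
    b=(np.hypot(W[...,0]-.52,W[...,1]-.245)<.06)&(W[...,2]>.155)&(W[...,2]<.2); print('ball',b.sum(),plane(np.argwhere(b)[:,::-1].mean(0),.167,z))
    cv2.imwrite(f'pics/{n}c.png',cv2.resize(z['p'][(slice(150,250) if n=='t7' else slice(230,360)),(slice(90,230) if n=='t7' else slice(190,320)),::-1],None,fx=4.5,fy=4.5,interpolation=cv2.INTER_CUBIC))
E
```

```text
t 0.07400000000000001 [0.36901803 1.1153435  0.23804256] [0.56989169 0.25397326 0.16498544]
[ 0.05708734  0.48730237 -0.50816383] 42.0583
t7 0.1134423440308896 [0.00516651 0.00695086 0.1133294 ] [0.51803029 0.13424359 0.0641655 ]
ball 114 [[0.52824574 0.2457436 ]]
s7 0.11193178056206399 [ 0.00395157 -0.01448326  0.1118209 ] [0.51727418 0.14014947 0.06531273]
ball 147 [[0.52775258 0.24386779]]
```

View pics/t7.png

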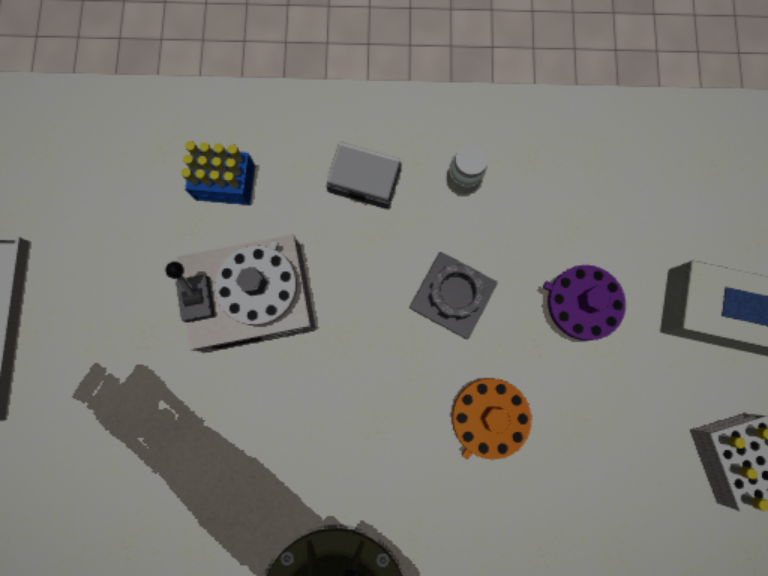

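View pics/s7c.png

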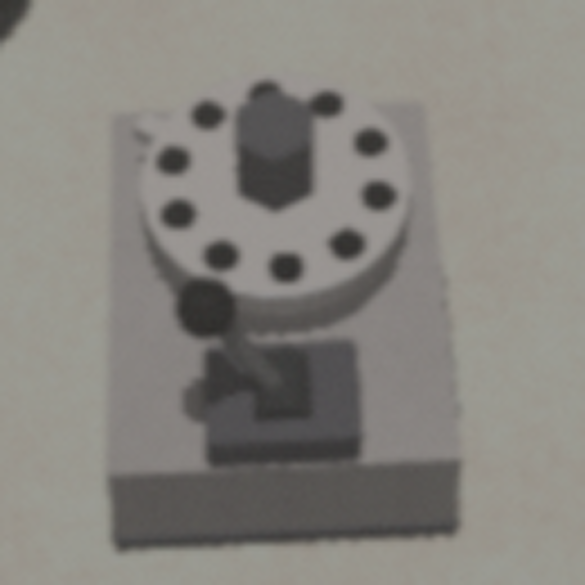

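```bash
python3 - <<'E'
from h import *
yaw=np.radians(11.5); d=np.array([np.cos(yaw),np.sin(yaw)]); piv=np.array([.4973,.2392]); at=lambda t:piv+t*d
z=np.load('s6.npz'); cr=lambda P:((proj(P,z)-[190,230])*4.5).round(0)
print('rear pad tip',cr([*at(.032),.154]),'rear outer',cr([*at(.0195),.154]),'front pad',cr([*at(.092),.154]))
for zz in (.154,.18,.2,.22): print(zz,cr([*at(.032),zz]))
for j in (.4,.45,.5): print('ball',j,cr([*at(.08*np.sin(j)),.097+.08*np.cos(j)]))
print('pivot',cr([*piv,.097]))
p,W=cloud('s6.npz')
for u,v in [(205,260),(215,290),(195,310),(210,300)]: print((u,v),W[230+int(v/4.5),190+int(u/4.5)].round(4))
p,W=cloud('s7.npz')
for u,v in [(207,295),(207,307),(207,325),(235,345),(260,370)]: print('s7',(u,v),W[230+int(v/4.5),190+int(u/4.5)].round(4))
p,W=cloud('t7.npz'); b=(np.hypot(W[...,0]-.52,W[...,1]-.245)<.04)&(W[...,2]>.155)
def sph(n,c):
    from scipy.optimize import least_squares
    p,W=cloud(n); P=W[(np.hypot(W[...,0]-c[0],W[...,1]-c[1])<.03)&(W[...,2]>.15)&(W[...,2]<.2)&(p.max(2)<75)]
    s=least_squares(lambda q:np.linalg.norm(P-q,axis=1)-.013,[*c,.167],loss='soft_l1',f_scale=.001); return s.x.round(4),len(P)
for n,c in [('top0.npz',(.46,.23)),('side0.npz',(.46,.23)),('w3.npz',(.46,.23)),('s5.npz',(.489,.24)),('t7.npz',(.528,.245)),('s7.npz',(.528,.245))]: print(n,sph(n,c))
E
```

```text
rear pad tip [[205. 325.]] rear outer [[234. 325.]] front pad [[ 65. 329.]]
0.154 [[205. 325.]]
0.18 [[203. 293.]]
0.2 [[201. 267.]]
0.22 [[199. 240.]]
ball 0.4 [[206. 305.]]
ball 0.45 [[197. 307.]]
ball 0.5 [[189. 309.]]
pivot [[281. 390.]]
(205, 260) [0.5256 0.2534 0.2206]
(215, 290) [0.5227 0.2536 0.198 ]
(195, 310) [0.5311 0.2526 0.1802]
(210, 300) [0.5245 0.2546 0.1923]
s7 (207, 295) [0.5265 0.2467 0.1826]
s7 (207, 307) [0.5256 0.2516 0.1801]
s7 (207, 325) [0.5243 0.2583 0.1772]
s7 (235, 345) [0.516  0.2466 0.1456]
s7 (260, 370) [0.5067 0.2462 0.125 ]
top0.npz (array([0.4602, 0.2299, 0.1675]), 113)
side0.npz (array([0.4597, 0.2304, 0.1659]), 133)
w3.npz (array([0.4585, 0.232 , 0.167 ]), 403)
s5.npz (array([0.4895, 0.2371, 0.1758]), 135)
t7.npz (array([0.5278, 0.2447, 0.1703]), 120)
s7.npz (array([0.5274, 0.2455, 0.1695]), 138)
```

```bash
python3 - <<'E'
from h import *
from rig import manip
yaw=np.radians(11.5); d=np.array([np.cos(yaw),np.sin(yaw)]); piv=np.array([.4973,.2392])
at=lambda t:piv+t*d; q=quat(yaw); t=.038
manip.command_gripper(.09)
manip.goto([*at(t),.24],q); manip.hold(.1); f0=manip.read_contact_force()
z,f=descend(at(t),.24,.13,f0,step=.01,fmax=6,rate=.12); print('down',z,f)
snap('side','s8')
t=.054; manip.servo_line([*at(t),.13],rate=.08)
while z<.131 and t<.078:
    t+=.003; manip.servo_line([*at(t),.13],rate=.08); f=manip.read_contact_force()-f0
    if f[:2]@d<-4 or abs(f[2])>8: break
print('t',t,f,manip.read_eef_pos(),manip.read_time_s())
manip.servo_line([*at(t-.02),.13],rate=.12); manip.servo_line([*at(t-.02),.25],rate=.2)
manip.goto([.3,.42,.3],quat(np.radians(60))); manip.hold(.2)
snap('top','t9'); snap('side','s9'); print(manip.read_contact_force(),manip.read_time_s())
from scipy.optimize import least_squares
for n in ['t9','s9']:
    p,W=cloud(n+'.npz'); z=np.load(n+'.npz'); c=(.53,.245)
    P=W[(np.hypot(W[...,0]-c[0],W[...,1]-c[1])<.03)&(W[...,2]>.15)&(W[...,2]<.2)&(p.max(2)<75)]
    print(n,least_squares(lambda q:np.linalg.norm(P-q,axis=1)-.013,[*c,.167],loss='soft_l1',f_scale=.001).x.round(4),len(P))
    W=np.nan_to_num(W); m=(np.hypot(W[...,0]-.518,W[...,1]-.138)<.06)&(W[...,2]>.1)&(W[...,2]<.125); print(np.median(W[m][:,2]))
z=np.load('s9.npz'); a=np.load('s8.npz'); cv2.imwrite('pics/s9c.png',np.hstack([cv2.resize(k['p'][230:360,190:320,::-1],None,fx=3,fy=3,interpolation=cv2.INTER_CUBIC) for k in (a,z)]))
E
```

```text
down 0.13 [ 0.62521377 -0.007696   -0.8573712 ]
t 0.069 [-6.80483115 -1.26996277  1.4617251 ] [0.56395944 0.25280039 0.12966896] 48.35
[-0.70033402  0.44276814 -0.22073106] 50.875
t9 [0.5349 0.2459 0.1675] 118
0.11348283692512584
s9 [0.5344 0.2467 0.1664] 137
0.11218466367672747
```

View pics/s9c.png

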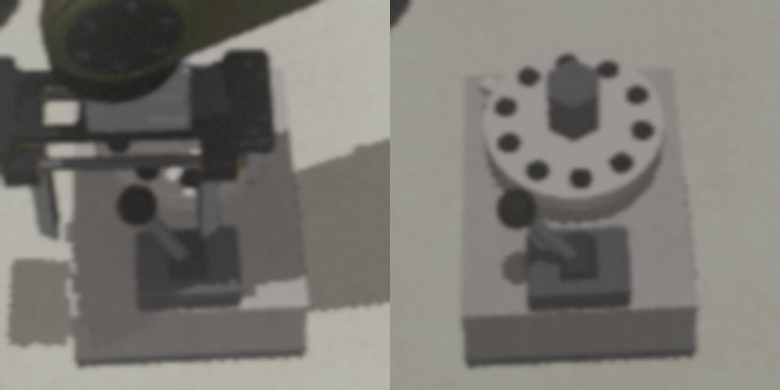

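View pics/t9.png

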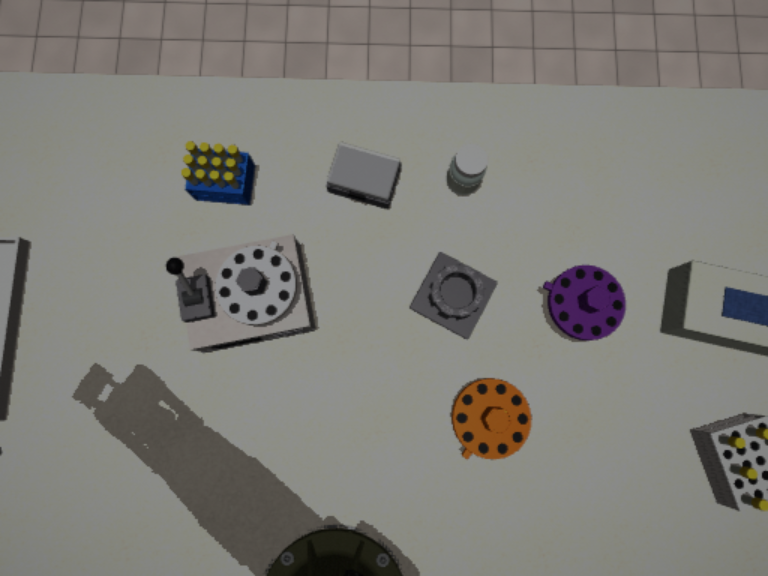

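The lever is now at its stop: the ball has moved 76 mm (76.7 mm is full travel) and the stop pushed back with about 7 N. The carousel is still home, and the rack (218,172), tip box (364,173) and jar (467,170) haven't moved.

```bash
python3 -c "
from rig import manip,order
print(manip.read_time_s(),manip.read_contact_force()); order.job_done()"
```

```text
50.875 [-0.70033402  0.44276814 -0.22073106]
the job is handed in; nothing more can be done
```

I set the carousel on the hub with its key in the slot, threw the clamp lever to its other stop, and handed the job in at 50.9 s. No verdict was reported.

**Carousel:** I measured the slot at about −20° in the camera images and lowered the carousel already turned to match. The key went straight in, so no searching turn was needed. The last check put the top of the disc at 112–113 mm (113 mm expected), so it is fully home. A tilt check before the lever push showed it level.

**Clamp lever:** It took three pushes.
- **First push:** The closed fingers rode up onto the ball and pressed down with about 69 N until I backed off. That is below the 120 N wrist limit. It is above the 40 N limit for the arm and gripper body, but I believe only the fingertips touched. The carousel was still in place afterwards.
- **Second push:** The fingers slipped over the ball and left the lever at roughly 0.9 rad.
- **Third push:** I went in lower and reached the stop, which pushed back with about 7 N. Both cameras show the ball moved about 76 mm (full travel is 76.7 mm), so the lever is at about 1.0 rad.

**Bystanders:** The rack, jar and tip box look unmoved in the before and after pictures. The arm ended clear of everything, with contact force near zero.

**Disagreements:**
- The cameras differed by a few millimetres in y, and by up to 9 mm for the carousel.
- The fingertips seemed to end about 20 mm behind the TCP, not 11 mm ahead as specified. That would explain why the first two lever pushes slipped.

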